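# Snap the tablet tub's lid shut all round

## Task

The lid of the white tub of laundry tablets has only been laid on: its four blue rim sections, one on each side, still stand up. Press down on each section in turn with the fingertips until it clicks fully home, so that the whole rim is shut. Do not pinch or lift anything, leave the tub standing where it is, and leave the dosing cap, the thread spool and the clothes peg beside it alone.

Things in the scene. Friction and masses are not known exactly. Their poses are not given: they have to be found in the camera images.
- tub: white square snap-lid tub of laundry tablets with a blue lid, 156 x 156 mm over the lid, loose, full (1.8 kg), standing on the worktop. Origin: centre of its underside; z up, x and y square to its sides. On each side, between the round corners of the lid, lies a separate blue rim section, 69 mm long and 21 mm deep (57 to 78 mm from the tub's axis), with three small ribs on top.
- lid_centre (a point): centre of the lid's fixed middle panel, on its top face, 90 mm above the tub's underside; the lid's four round corners are fixed too, at the same height. A raised rim section's top stands 8 mm above this panel and an orange band shows under its skirt; a shut one is flush with the panel and hides the band.
- press_front (a point): middle of the top face of the rim section on the tub's -x side, 67.5 mm from the tub's axis; it moves with the section: 98 mm above the tub's underside when raised, 90 mm when shut. Press straight down here.
- rim_front (a joint): how far the front (-x side) rim section is pressed, m: 0 raised, 0.008 fully home. Spring catch: it gives way at about 8 to 10 N, the push needed then falls to nothing at 4 mm; past 4 mm it snaps home by itself and stays; let go sooner and it springs back up.
- press_left (a point): middle of the top face of the rim section on the tub's +y side, 67.5 mm from the tub's axis; it moves with the section: 98 mm above the tub's underside when raised, 90 mm when shut. Press straight down here.
- rim_left (a joint): how far the left (+y side) rim section is pressed, m: 0 raised, 0.008 fully home. Spring catch: it gives way at about 8 to 10 N, the push needed then falls to nothing at 4 mm; past 4 mm it snaps home by itself and stays; let go sooner and it springs back up.
- press_back (a point): middle of the top face of the rim section on the tub's +x side, 67.5 mm from the tub's axis; it moves with the section: 98 mm above the tub's underside when raised, 90 mm when shut. Press straight down here.
- rim_back (a joint): how far the back (+x side) rim section is pressed, m: 0 raised, 0.008 fully home. Spring catch: it gives way at about 8 to 10 N, the push needed then falls to nothing at 4 mm; past 4 mm it snaps home by itself and stays; let go sooner and it springs back up.
- press_right (a point): middle of the top face of the rim section on the tub's -y side, 67.5 mm from the tub's axis; it moves with the section: 98 mm above the tub's underside when raised, 90 mm when shut. Press straight down here.
- rim_right (a joint): how far the right (-y side) rim section is pressed, m: 0 raised, 0.008 fully home. Spring catch: it gives way at about 8 to 10 N, the push needed then falls to nothing at 4 mm; past 4 mm it snaps home by itself and stays; let go sooner and it springs back up.
- cap: blue dosing cap, 65 mm across and 40 mm tall, standing mouth down beside the tub, loose; origin at the centre of its underside. Bystander
- spool: teal thread spool, 25 mm across and 43 mm tall, standing beside the tub, loose; origin at the centre of its underside. Bystander
- peg: light brown wooden clothes peg, 72 x 15 x 12 mm, lying beside the tub on the robot's side, loose; origin at the centre of its underside. Bystander
Things that resemble listed ones, but are neither listed nor needed, are in the scene too. Of the things that look like the tub, the larger one is meant.

How it is judged:
By the outcome, as a careful person would: the job done as asked, in the order asked, and still so for the second after the job is handed in, with the robot touching nothing.
It also fails if it takes over 45 s, if anything falls off the work surface, if the arm or the gripper's body presses on something with over 40 N, if the wrist force passes 120 N, or if a joint passes its speed limit or range.

## Robot

A 6-joint arm with a two-finger parallel gripper is mounted at the origin on a cart in front of the work surface, level with it; the furniture and walls round the work are solid. World frame = base frame: x ahead of the robot, y to its left, z up, the work surface at z = 0. Lengths are in m, angles in rad, forces in N, time in s.
With the tool pointing down it reaches from about 0.325 to 1 m from the base axis. Payload 5.1 kg.
Tool frame: the origin (TCP) lies where the fingers leave the gripper's body, on its centre line; the fingertips stand 73 mm ahead of it and the grasp point (between the pads) lies 54 mm ahead of it; z points along the fingers, x is the direction in which the jaws open and shut, and the axes are right-handed (so a half turn about z gives the same grasp; the last joint's range is limited). The gripper opens to 85 mm and grips with 20 to 120 N. Pads are 22 mm wide; open, the fingers measure 114 mm over their backs; the gripper's body (76 mm by 85 mm) begins 54 mm behind the grasp point. The pads swing forward as they close: fully open they stand 13 mm farther back than shut.
Start: joints at [-1.189, 0.124, 1.65, -0, 1.367, -0.083], TCP at [0.291, -0.581, 0.304] pointing down, gripper open.
Joint ranges: [-2.61, 2.61], [-1.02, 2.33], [0.03, 2.71], [-1.35, 4.49], [0.32, 2.68], [-2.91, 2.91]. Speed limits (rad/s): [2.57, 2.57, 3.14, 3.14, 3.14, 3.14].

## Interface

Orientations are given as a unit quaternion [x, y, z, w].
In Python, from workcell import state, capture, sign_off, cut_out gives the robot as it stands. The module is installed in compiled form; this text tells all that it offers.
- The arm moves only by the tool play_rows, never from a script. Its argument "moves" is a list of rows, each a list of 5 numbers: the finger opening in cm, from 0 to 8.54, then the shift along the tool's x, y, z in cm, then the turn about the tool's z in degrees. A call has 1 to 20 rows; each row shifts and turns the commanded pose from where the row before left it, along the tool's axes as they then stand; what a row does not reach is not made up. A row lasts 1/10 s, in which the tool goes at most 50 mm and 8.59 degrees, less where a joint would pass 70% of its speed; a pose out of reach is approached as far as the arm can. A call is refused whole if a number of a shift passes 5 or a number of a turn 8.59, either way. A call with a gripper value outside its range is refused whole. The fingers move at their own pace and stop on an object; "grip_force" is the grip in N (left out, the last holds). Time passes only in rows, so rows that do not move let the fingers close. It gives the time, the measured TCP pose, the force and the opening at its end, in the units of the state.
- state(): the state, without advancing time (a new reading comes with each control period).
- capture(name): name is "scene" or "top" or "wrist"; returns a dict with "frame" (420x560x3 uint8, red, green, blue), "depth" (420x560 float32, m along the optical axis (not along the pixel's ray), 0 where there is no reading), "fov_y" (degrees; the focal length in pixels is half the picture's height over the tangent of half this angle, whatever the lens; pixels are square), "cx", "cy" (the principal point, pixels), "position" and "orientation" of the camera in the world; the wrist camera has in their place "mount" (4x4, takes a point from camera to tool coordinates, whose origin is the TCP and whose axes are the tool frame's). Camera axes: x right, y down, z forward; pixel columns grow to the right and rows downward; lengths in m; the calibration is good to about 2 mm. A picture is of the moment at which its call begins: read the wrist's pose just before it.
- sign_off(): hands the job in, once; it reports no verdict.
Trained networks look in a picture, given as the dict that the camera call returned (one of the last four; its "shot" number tells which), for a name from the list of things; names that differ only in an ending like _2 or _b are one class to them, and where a whole thing is asked for, a point or a joint stands for the part that bears it (a point fixed in the world has none). Each returns a list of dicts, best first, with "confidence" (0 to 1); they miss things now and then, are a little off and sometimes report something else, mostly with a low value. They report only what shows in the picture. A call takes as long as a camera call. They do not tell look-alikes from the thing itself.
- cut_out(target, picture): "pixels" (420x560 bool, what is visible of it) and "centre" ([column, row] in pixels, amid what is visible of it).
The state is a dict: "t": time; "joint_pos": joint angles; "qd": joint speeds; "effort": joint torques, N m; "tool_pos": TCP position; "tcp_rot": TCP orientation; "ft_force": force on the tool from outside, world axes, zero at the start; "torque": the same for the moment, N m; "opening": opening from 0.0 (shut) to 1.0 (fully open).
Only numpy, scipy, OpenCV 4.12 (cv2) and the standard library are available. Lean on these libraries where they do the work, as an engineer would, in place of code of your own. Each camera call takes 0.05 s, during which the arm holds its last target. There are 200 camera calls.

## Working session

There is one attempt and no reset: what is moved stays moved. The work goes in short steps, Python scripts to look and compute and a tool call to move; the robot and the scene stay as the last step left them, time stands still between calls to the robot, and variables do not carry over. Pictures are saved under pics/ and viewed, about 8 in all and at most 12, crops included, and the job is handed in when it is done.

Besides the shell and the picture viewer there is one more tool, called after "Request:" by a JSON object that holds its "method" and its "body". play_rows: Moves the arm, as the interface text tells. Its arguments: {"type":"object","properties":{"moves":{"type":"array","items":{"type":"array","items":{"type":"number"}}},"grip_force":{"type":"number"}},"required":["moves"]}

```bash
mkdir -p pics; cat > h.py <<'E'
import numpy as np,cv2
from scipy.spatial.transform import Rotation as R
from workcell import state,capture,sign_off,cut_out
def cloud(c,s=None):
    d=c["depth"];h,w=d.shape;f=h/2/np.tan(np.radians(c["fov_y"])/2)
    v,u=np.mgrid[:h,:w];P=np.stack([(u-c["cx"])/f*d,(v-c["cy"])/f*d,d],-1)
    if "mount" in c:
        M=c["mount"];P=P@M[:3,:3].T+M[:3,3];P=P@R.from_quat(s["tcp_rot"]).as_matrix().T+s["tool_pos"]
    else:
        o=np.array(c["orientation"]);m=o if o.shape==(3,3) else R.from_quat(o).as_matrix()
        P=P@m.T+c["position"]
    P[d==0]=np.nan
    return P
def save(c,n): cv2.imwrite("pics/"+n,c["frame"][...,::-1])
E
python3 - <<'E'
from h import *
s=state();print(s)
for n in("top","scene"):
    c=capture(n);save(c,n+"0.png");P=cloud(c)
    print(n,c["position"],c["orientation"])
    for t in("tub","cap","spool","peg","press_front","press_left","press_back","press_right"):
        for r in cut_out(t,c):
            m=r["pixels"];q=P[m];print(t,round(r["confidence"],2),np.round(r["centre"]),m.sum(),np.nanmedian(q,0).round(3),np.nanpercentile(q,[3,97],axis=0).round(3).tolist())
E
```

```text
{'t': 0.0, 'joint_pos': array([-1.18862193e+00,  1.24526279e-01,  1.65170866e+00, -2.78904416e-05,
        1.36748751e+00, -8.25965327e-02]), 'qd': array([-0.00018121, -0.00046589,  0.00013183, -0.00121242, -0.00046288,
        0.00033299]), 'effort': array([ 9.30065908e-04, -4.23616469e+01, -3.65451443e+01, -1.03268928e-05,
        6.91347712e-03,  9.38898324e-06]), 'tool_pos': array([ 0.29113728, -0.58062862,  0.30261866]), 'tcp_rot': array([ 8.50946961e-01, -5.25250546e-01, -8.65041155e-04, -6.21207699e-04]), 'ft_force': array([0.73037271, 0.41328622, 0.2386733 ]), 'torque': array([-0.0599301 , -0.0086723 , -0.00386546]), 'opening': 1.0054298947734972}
top [0.28587763 0.29315053 0.90832971] [ 0.70579011 -0.69763568  0.08738157 -0.08677118]
tub 0.72 [187. 252.] 2980 [0.405 0.489 0.066] [[0.351, 0.433, 0.058], [0.461, 0.546, 0.073]]
tub 0.71 [330. 213.] 5799 [0.483 0.201 0.092] [[0.412, 0.129, 0.084], [0.56, 0.274, 0.101]]
tub 0.38 [388. 216.] 158 [0.494 0.067 0.042] [[0.486, 0.054, 0.001], [0.506, 0.075, 0.047]]
cap 0.79 [263. 204.] 719 [0.523 0.336 0.04 ] [[0.499, 0.31, 0.002], [0
[... 2010 characters left out ...]
1, 0.071]]
press_front 0.74 [358. 200.] 528 [0.411 0.213 0.093] [[0.405, 0.18, 0.079], [0.428, 0.244, 0.098]]
press_left 0.92 [300. 191.] 428 [0.49  0.276 0.095] [[0.46, 0.26, 0.079], [0.526, 0.283, 0.099]]
press_back 0.75 [184. 273.] 237 [0.42  0.538 0.069] [[0.401, 0.524, 0.065], [0.444, 0.55, 0.071]]
press_back 0.58 [306. 172.] 311 [0.553 0.195 0.096] [[0.54, 0.023, 0.019], [0.718, 0.228, 0.099]]
press_back 0.46 [362. 173.] 241 [0.47  0.137 0.097] [[0.443, 0.126, 0.082], [0.508, 0.147, 0.098]]
press_right 0.73 [362. 174.] 237 [0.471 0.138 0.097] [[0.443, 0.127, 0.082], [0.509, 0.147, 0.098]]
press_right 0.62 [214. 252.] 283 [0.448 0.473 0.069] [[0.435, 0.448, 0.057], [0.463, 0.495, 0.07]]
```

View pics/top0.png

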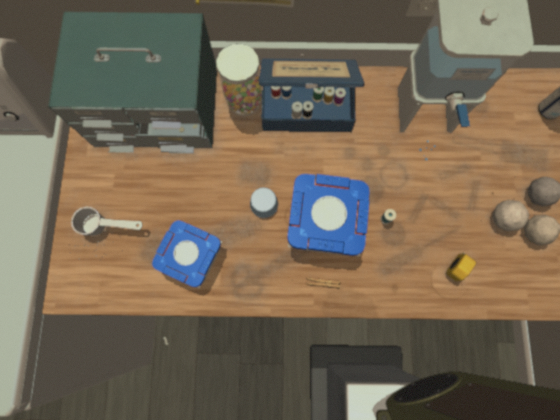

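View pics/scene0.png

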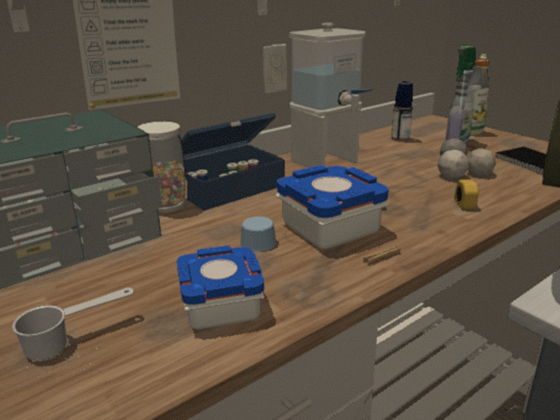

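```bash
python3 - <<'E'
from h import *
s=state()
for n in("top","scene"):
    c=capture(n);P=cloud(c);p=P[np.isfinite(P).all(-1)]
    near=(abs(p[:,0]-.487)<.12)&(abs(p[:,1]-.201)<.11)
    k=near&(p[:,2]>.08)&(p[:,2]<.115)
    r=cv2.minAreaRect((p[k][:,:2]*1000).astype(np.float32));print(n,r,"panel z",np.median(p[k&(np.hypot(p[:,0]-.487,p[:,1]-.201)<.04)][:,2]))
    # tall things
    t=(p[:,2]>.12)&(p[:,0]>.1)&(p[:,0]<.9)&(abs(p[:,1]-.2)<.4);print("tall",t.sum(), np.percentile(p[t],[2,98],axis=0).round(2).tolist() if t.sum() else "")
Rm=R.from_quat(s["tcp_rot"]).as_matrix();print(Rm.round(3))
E
```

```text
top ((487.89892578125, 200.512451171875), (156.2866668701172, 156.89520263671875), 83.2571029663086) panel z 0.091822417087005
tall 31244 [[0.16, -0.1, 0.13], [0.9, 0.59, 0.44]]
scene ((485.369140625, 201.7261962890625), (158.6843719482422, 161.09317016601562), 83.37096405029297) panel z 0.08979993092354055
tall 37450 [[0.15, -0.09, 0.13], [0.9, 0.59, 0.38]]
[[ 0.448 -0.894  0.   ]
 [-0.894 -0.448 -0.   ]
 [ 0.    -0.    -1.   ]]
```

The larger tub is the one at about pixel (329,213) in the top view, at roughly (0.487, 0.201) m with a yaw of −6.7°. All four of its sections are raised. The peg is at (323,283), the spool at (390,216) and the cap at (263,202), all clear of it. The smaller look-alike is at (187,252). Next I close the fingers, turn the tool and travel to above the front section.

Request:
{"method": "play_rows", "body": {"moves": [[0,0,0,0,8.3],[0,0,0,0,8.3],[0,0,0,0,8.3],[0,0,0,0,8.4],[0,-4.9,-0.2,0,0],[0,-4.9,-0.2,0,0],[0,-4.9,-0.2,0,0],[0,-4.9,-0.2,0,0],[0,-4.9,-0.2,0,0],[0,-4.9,-0.2,0,0],[0,-4.9,-0.2,0,0],[0,-4.9,-0.2,0,0],[0,-4.9,-0.2,0,0],[0,-4.9,-0.2,0,0],[0,-4.9,-0.2,0,0],[0,-4.9,-0.2,0,0],[0,-4.9,-0.2,0,0],[0,-4.9,-0.2,0,0],[0,-4.9,-0.2,0,0],[0,-4.9,-0.2,0,0]], "grip_force": 20}}

```text
t: 3.0
tool_pos: [0.4139, 0.1962, 0.3044]
tcp_rot: [-0.665, 0.747, -0.0, 0.001]
ft_force: [0.7, -0.0, -0.0]
opening: -0.0
```

```bash
cat > go.py <<'E'
from h import *
import sys
C=np.array([.4873,.2008]);yaw=np.radians(-6.7)
def rep():
    s=state();Rm=R.from_quat(s["tcp_rot"]).as_matrix()
    print("t",round(s["t"],2),"tcp",s["tool_pos"].round(4),"F",s["ft_force"].round(1),"open",round(s["opening"],2),"xang",np.degrees(np.arctan2(Rm[1,0],Rm[0,0])).round(2),"z",Rm[:,2].round(3))
    for n,a in(("front",180),("left",90),("back",0),("right",-90)):
        t=C+.0675*np.array([np.cos(yaw+np.radians(a)),np.sin(yaw+np.radians(a))])
        d=np.r_[t,.073+.098]-s["tool_pos"];print(n,"tool shift cm",(Rm.T@d*100).round(2))
rep()
E
python3 go.py; python3 - <<'E'
from h import *
s=state();c=capture("wrist");save(c,"w1.png");P=cloud(c,s)
for t in("press_front","press_left","press_back","press_right"):
    for r in cut_out(t,c)[:2]:
        print(t,round(r["confidence"],2),np.round(r["centre"]),np.nanmedian(P[r["pixels"]],0).round(4))
E
```

```text
t 3.0 tcp [0.4139 0.1962 0.3044] F [ 0.7 -0.  -0. ] open -0.0 xang -96.63 z [ 0.001  0.    -1.   ]
front tool shift cm [-1.31 -0.47 13.34]
left tool shift cm [-8.05 -7.22 13.35]
back tool shift cm [ -1.29 -13.97  13.36]
right tool shift cm [ 5.45 -7.21 13.35]
press_front 0.65 [258.  37.] [0.5537 0.1922 0.0975]
press_front 0.61 [262. 192.] [0.4206 0.2072 0.0974]
press_left 0.92 [ 12. 268.] [0.3586 0.4994 0.0685]
press_left 0.88 [183. 117.] [0.4967 0.2661 0.0974]
press_back 0.55 [259.  36.] [0.5538 0.1922 0.0975]
press_right 0.91 [338. 121.] [0.4807 0.1333 0.0975]
press_right 0.81 [ 18. 186.] [0.4491 0.463  0.0684]
```

The wrist-camera positions agree with my centre estimate to about 1 mm. I'll descend to just above the front section.

Request:
{"method": "play_rows", "body": {"moves": [[0,-1.3,-0.5,4,0],[0,0,0,4,0],[0,0,0,3,0],[0,0,0,1.5,0],[0,0,0,0,0],[0,0,0,0,0]]}}

```text
t: 3.85
tool_pos: [0.4211, 0.2052, 0.1796]
tcp_rot: [-0.664, 0.748, -0.0, 0.0]
ft_force: [0.5, 0.4, 0.3]
opening: -0.001
```

```bash
python3 go.py; python3 - <<'E'
from h import *
a=capture("scene");save(a,"s1.png");im=a["frame"][130:270,240:420,::-1]
cv2.imwrite("pics/s1c.png",cv2.resize(im,None,fx=4,fy=4,interpolation=cv2.INTER_CUBIC))
E
```

```text
t 3.85 tcp [0.4211 0.2052 0.1796] F [0.5 0.4 0.3] open -0.0 xang -96.79 z [ 0.001  0.    -1.   ]
front tool shift cm [-0.34  0.13  0.86]
left tool shift cm [-7.1  -6.61  0.86]
back tool shift cm [ -0.36 -13.37   0.87]
right tool shift cm [ 6.4  -6.64  0.86]
```

View pics/s1c.png

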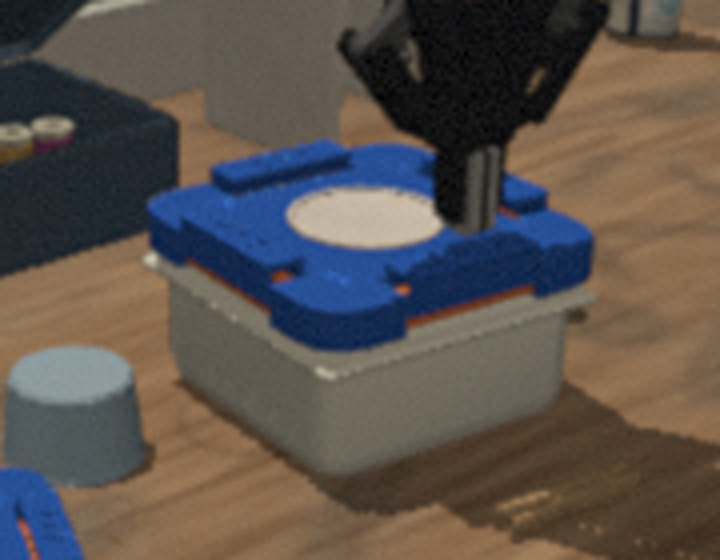

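The closed fingertips (crop 470,230) hang about 9 mm above the front section, and orange shows under its skirt. I'll correct the sideways position and press.

Request:
{"method": "play_rows", "body": {"moves": [[0,-0.3,0.1,0,0],[0,0,0,0.4,0],[0,0,0,0.3,0],[0,0,0,0.2,0],[0,0,0,0.2,0],[0,0,0,0.2,0],[0,0,0,0,0]]}}

```text
t: 4.6
tool_pos: [0.4198, 0.2094, 0.1654]
tcp_rot: [-0.665, 0.747, 0.0, -0.0]
ft_force: [-0.7, -0.2, -0.1]
opening: 0.002
```

```bash
python3 go.py
```

```text
t 4.6 tcp [0.4198 0.2094 0.1654] F [-0.7 -0.2 -0.1] open 0.0 xang -96.66 z [-0. -0. -1.]
front tool shift cm [ 0.06 -0.06 -0.56]
left tool shift cm [-6.68 -6.81 -0.56]
back tool shift cm [  0.07 -13.56  -0.56]
right tool shift cm [ 6.82 -6.8  -0.56]
```

The tips are 5.6 mm down with zero force, so the section has probably snapped. A light push to the bottom will confirm it.

Request:
{"method": "play_rows", "body": {"moves": [[0,0,0,0.2,0],[0,0,0,0.1,0],[0,0,0,0,0]]}}

```text
t: 4.9
tool_pos: [0.4198, 0.2093, 0.1625]
tcp_rot: [-0.665, 0.747, 0.0, -0.0]
ft_force: [-0.7, -0.3, -0.3]
opening: 0.002
```

```bash
python3 go.py
```

```text
t 4.9 tcp [0.4198 0.2093 0.1625] F [-0.7 -0.3 -0.3] open 0.0 xang -96.67 z [-0.001 -0.    -1.   ]
front tool shift cm [ 0.06 -0.05 -0.85]
left tool shift cm [-6.69 -6.8  -0.85]
back tool shift cm [  0.06 -13.55  -0.85]
right tool shift cm [ 6.81 -6.8  -0.85]
```

Request:
{"method": "play_rows", "body": {"moves": [[0,0,0,0.2,0],[0,0,0,0.1,0],[0,0,0,0,0]]}}

```text
t: 5.2
tool_pos: [0.4202, 0.2095, 0.1622]
tcp_rot: [-0.665, 0.747, 0.0, -0.001]
ft_force: [-7.8, -1.8, 15.2]
opening: 0.001
```

```bash
python3 go.py|head -2; python3 - <<'E'
from h import *
a=capture("scene");im=a["frame"][130:270,240:420,::-1]
cv2.imwrite("pics/s2c.png",cv2.resize(im,None,fx=4,fy=4,interpolation=cv2.INTER_CUBIC))
E
```

```text
t 5.2 tcp [0.4202 0.2095 0.1622] F [-7.8 -1.8 15.2] open 0.0 xang -96.66 z [-0.001 -0.    -1.   ]
front tool shift cm [ 0.08 -0.02 -0.88]
```

View pics/s2c.png

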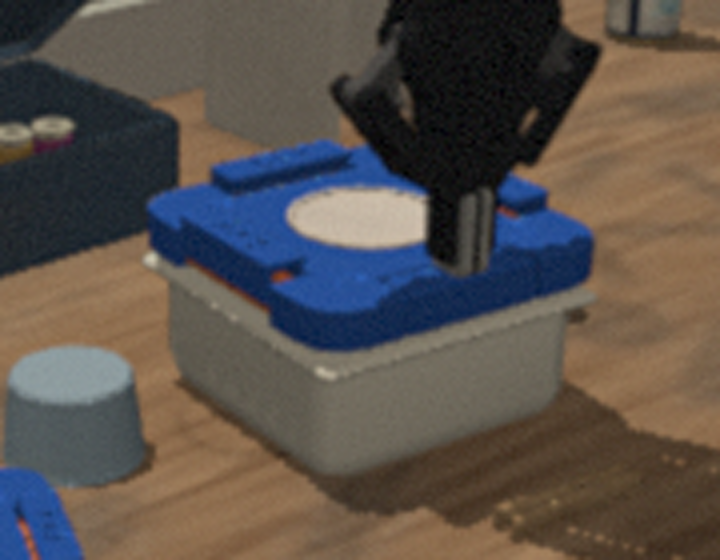

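The front section is shut: flush, with no orange band, and bottoming at about 15 N. Next is the left section.

Request:
{"method": "play_rows", "body": {"moves": [[0,0,0,-3.2,0],[0,-3.4,-3.4,0,0],[0,-3.4,-3.4,0,0],[0,0,0,0,-8.2],[0,0,0,0,-8.2],[0,0,0,0,-8.2],[0,0,0,0,-8.2],[0,0,0,0,-8.2],[0,0,0,0,-8.2],[0,0,0,0,-8.2],[0,0,0,0,-8.2],[0,0,0,0,-8.2],[0,0,0,0,-8.2],[0,0,0,0,-8],[0,0,0,0,0]]}}

```text
t: 6.75
tool_pos: [0.4955, 0.269, 0.1918]
tcp_rot: [0.998, -0.058, -0.0, 0.0]
ft_force: [-0.5, -0.2, 0.5]
opening: 0.001
```

```bash
python3 go.py
```

```text
t 6.75 tcp [0.4955 0.269  0.1918] F [-0.5 -0.2  0.5] open 0.0 xang -6.69 z [-0. -0. -1.]
front tool shift cm [-6.77  6.86  2.08]
left tool shift cm [-0.01  0.12  2.08]
back tool shift cm [6.73 6.87 2.08]
right tool shift cm [-0.02 13.62  2.08]
```

Request:
{"method": "play_rows", "body": {"moves": [[0,0,0.1,1.0,0],[0,0,0,0.7,0],[0,0,0,0.3,0],[0,0,0,0.2,0],[0,0,0,0.2,0],[0,0,0,0.2,0],[0,0,0,0.2,0],[0,0,0,0.2,0],[0,0,0,0.1,0],[0,0,0,0,0]]}}

```text
t: 7.75
tool_pos: [0.4954, 0.2681, 0.1622]
tcp_rot: [0.998, -0.058, -0.0, 0.0]
ft_force: [-4.9, -2.1, 7.8]
opening: -0.003
```

```bash
python3 go.py
```

```text
t 7.75 tcp [0.4954 0.2681 0.1622] F [-4.9 -2.1  7.8] open -0.0 xang -6.68 z [-0.001 -0.    -1.   ]
front tool shift cm [-6.78  6.77 -0.87]
left tool shift cm [-0.02  0.03 -0.88]
back tool shift cm [ 6.72  6.78 -0.88]
right tool shift cm [-0.03 13.53 -0.87]
```

The left section has bottomed out too. Next is the back section.

Request:
{"method": "play_rows", "body": {"moves": [[0,0,0,-3.2,0],[0,3.4,3.4,0,0],[0,3.4,3.4,0,0],[0,0,0,0,8.2],[0,0,0,0,8.2],[0,0,0,0,8.2],[0,0,0,0,8.2],[0,0,0,0,8.2],[0,0,0,0,8.2],[0,0,0,0,8.2],[0,0,0,0,8.2],[0,0,0,0,8.2],[0,0,0,0,8.2],[0,0,0,0,8],[0,0,0,0,0]]}}

```text
t: 9.25
tool_pos: [0.5549, 0.1925, 0.1925]
tcp_rot: [-0.665, 0.747, 0.0, -0.0]
ft_force: [-0.3, 0.1, -0.2]
opening: 0.003
```

```bash
python3 go.py
```

```text
t 9.25 tcp [0.5549 0.1925 0.1925] F [-0.3  0.1 -0.2] open 0.0 xang -96.66 z [-0. -0. -1.]
front tool shift cm [-0.04 13.55  2.15]
left tool shift cm [-6.79  6.8   2.15]
back tool shift cm [-0.03  0.05  2.15]
right tool shift cm [6.71 6.81 2.15]
```

Request:
{"method": "play_rows", "body": {"moves": [[0,0,0,1.0,0],[0,0,0,0.8,0],[0,0,0,0.3,0],[0,0,0,0.2,0],[0,0,0,0.2,0],[0,0,0,0.2,0],[0,0,0,0.2,0],[0,0,0,0.2,0],[0,0,0,0.1,0],[0,0,0,0,0]]}}

```text
t: 10.25
tool_pos: [0.5551, 0.1926, 0.1622]
tcp_rot: [-0.665, 0.747, 0.0, -0.0]
ft_force: [-3.7, -0.9, 8.2]
opening: -0.003
```

```bash
python3 go.py
```

```text
t 10.25 tcp [0.5551 0.1926 0.1622] F [-3.7 -0.9  8.2] open -0.0 xang -96.66 z [-0.001 -0.    -1.   ]
front tool shift cm [-0.03 13.58 -0.87]
left tool shift cm [-6.78  6.82 -0.88]
back tool shift cm [-0.02  0.08 -0.88]
right tool shift cm [ 6.72  6.83 -0.87]
```

Now the right section. The spool there is only 43 mm tall, so the fingers clear it.

Request:
{"method": "play_rows", "body": {"moves": [[0,0,0,-3.2,0],[0,3.4,3.4,0,0],[0,3.3,3.4,0,0],[0,0,0,0,-8.2],[0,0,0,0,-8.2],[0,0,0,0,-8.2],[0,0,0,0,-8.2],[0,0,0,0,-8.2],[0,0,0,0,-8.2],[0,0,0,0,-8.2],[0,0,0,0,-8.2],[0,0,0,0,-8.2],[0,0,0,0,-8.2],[0,0,0,0,-8],[0,0,0,0,0]]}}

```text
t: 11.75
tool_pos: [0.4796, 0.1339, 0.1926]
tcp_rot: [0.998, -0.058, -0.0, 0.0]
ft_force: [0.2, -0.6, -0.2]
opening: 0.002
```

```bash
python3 go.py
```

```text
t 11.75 tcp [0.4796 0.1339 0.1926] F [ 0.2 -0.6 -0.2] open 0.0 xang -6.68 z [-0. -0. -1.]
front tool shift cm [-6.76 -6.74  2.16]
left tool shift cm [-1.000e-02 -1.348e+01  2.160e+00]
back tool shift cm [ 6.74 -6.73  2.16]
right tool shift cm [-0.01  0.02  2.16]
```

Request:
{"method": "play_rows", "body": {"moves": [[0,0,0,1.0,0],[0,0,0,0.8,0],[0,0,0,0.3,0],[0,0,0,0.2,0],[0,0,0,0.2,0],[0,0,0,0.2,0],[0,0,0,0.2,0],[0,0,0,0.2,0],[0,0,0,0.1,0],[0,0,0,0,0]]}}

```text
t: 12.75
tool_pos: [0.4797, 0.1339, 0.1622]
tcp_rot: [0.998, -0.058, -0.0, 0.0]
ft_force: [-4.9, -0.6, 9.3]
opening: -0.0
```

```bash
python3 go.py
```

```text
t 12.75 tcp [0.4797 0.1339 0.1622] F [-4.9 -0.6  9.3] open -0.0 xang -6.67 z [-0.001 -0.    -1.   ]
front tool shift cm [-6.78 -6.74 -0.88]
left tool shift cm [ -0.02 -13.48  -0.89]
back tool shift cm [ 6.72 -6.73 -0.89]
right tool shift cm [-0.03  0.02 -0.88]
```

Request:
{"method": "play_rows", "body": {"moves": [[0,0,0,-3,0],[0,0,0,-4,0],[0,0,0,-4,0],[0,-4,4,-2,0],[0,-4,4,0,0],[0,-4,4,0,0],[0,0,4.5,0,0],[0,0,4.5,0,0],[0,0,4.5,0,0],[0,0,0,0,0]]}}

```text
t: 13.75
tool_pos: [0.3476, -0.0957, 0.2876]
tcp_rot: [0.998, -0.063, 0.0, 0.001]
ft_force: [0.3, 1.3, -0.5]
opening: 0.0
```

```bash
python3 go.py|head -1; python3 - <<'E'
from h import *
c=capture("top");P=cloud(c);save(c,"top1.png")
for t in("tub","cap","spool","peg","press_front","press_left","press_back","press_right"):
    for r in cut_out(t,c)[:2]:
        q=P[r["pixels"]];print(t,round(r["confidence"],2),np.round(r["centre"]),np.nanmedian(q,0).round(3))
p=P[np.isfinite(P).all(-1)]
k=(abs(p[:,0]-.487)<.12)&(abs(p[:,1]-.201)<.11)&(p[:,2]>.08)&(p[:,2]<.115)
print(cv2.minAreaRect((p[k][:,:2]*1000).astype(np.float32)))
yaw=np.radians(-6.7);q=(p[k][:,:2]-[.4875,.2005])@np.array([[np.cos(yaw),-np.sin(yaw)],[np.sin(yaw),np.cos(yaw)]])
z=p[k][:,2]
for n,u,v in(("front",-q[:,0],q[:,1]),("left",q[:,1],q[:,0]),("back",q[:,0],q[:,1]),("right",-q[:,1],q[:,0])):
    m=(u>.06)&(u<.075)&(abs(v)<.03);print(n,m.sum(),np.percentile(z[m],[5,50,95]).round(4))
a=capture("scene")
cv2.imwrite("pics/end.png",np.hstack([cv2.resize(x["frame"][y0:y0+140,x0:x0+140,::-1],None,fx=2.8,fy=2.8,interpolation=cv2.INTER_CUBIC) for x,y0,x0 in((a,130,260),(c,145,260))]))
E
```

```text
t 13.75 tcp [ 0.3476 -0.0957  0.2876] F [ 0.3  1.3 -0.5] open 0.0 xang -7.22 z [ 0.    -0.002 -1.   ]
tub 0.77 [330. 216.] [0.484 0.201 0.091]
tub 0.63 [186. 251.] [0.406 0.489 0.066]
cap 0.88 [265. 205.] [0.522 0.336 0.041]
spool 0.54 [391. 217.] [0.495 0.067 0.043]
peg 0.73 [327. 282.] [0.354 0.203 0.012]
press_front 0.69 [323. 245.] [0.419 0.209 0.091]
press_front 0.66 [386. 213.] [0.495 0.067 0.043]
press_left 0.65 [176. 274.] [0.362 0.509 0.072]
press_left 0.53 [295. 213.] [0.494 0.268 0.091]
press_back 0.59 [332. 181.] [0.555 0.193 0.091]
press_back 0.43 [164. 244.] [0.426 0.535 0.071]
press_right 0.91 [363. 217.] [0.479 0.134 0.091]
press_right 0.53 [197. 229.] [0.45  0.472 0.071]
((487.6435546875, 200.48880004882812), (156.27297973632812, 156.51202392578125), 83.30008697509766)
front 221 [0.0894 0.0914 0.0938]
left 214 [0.0892 0.0917 0.0938]
back 194 [0.0893 0.0916 0.0938]
right 216 [0.089  0.0913 0.0941]
```

View pics/end.png

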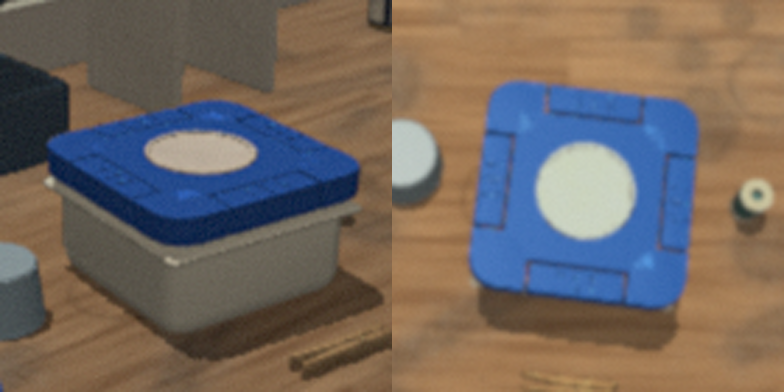

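All four sections are flush with no orange showing. The tub and the three bystanders are where they were, and the arm is clear.

```bash
python3 -c "
from workcell import sign_off;print(sign_off())"
```

```text
the job is handed in; nothing more can be done
None
```

All four rim sections of the larger tub are shut, and I handed the job in at about 14 s of the 45 s allowed. I pressed them in the order front, left, back, right with the closed fingertips. The highest force read after a press was about 17 N.

- **Rim:** in the last top-camera depth check, all four sections measured 91 to 92 mm high, level with the fixed panel; they stood at 99 to 100 mm before. No orange band shows in either picture.
- **Tub:** it stayed within 0.3 mm of its starting position.
- **Cap, spool and peg:** the cap and spool measured within about 1 mm of their first positions. The peg's reading shifted about 5 mm along its length. I take that as noise in the outline, since the arm never went near it.
- **Arm:** it ended clear of everything and touching nothing.

No check failed. The networks sometimes gave a name to the wrong thing, such as the smaller tub or the spool, and I set those reports aside by position.

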